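# Cover the cereal dispenser and hold its gate open at the mark

### The job

I want to brush out the chute of the empty cereal dispenser: first close its hopper with the large wooden lid, seated level on the rim and let go, then pull the spring-loaded gate handle straight out until the middle of its grip is level with the pointer on the rail beside it. Finish while still holding the handle there, because the spring shuts the gate when it is let go. Do not shift the pointer, and leave the bowl, the small lid, the jars and the other things on the counter where they are.

Things in the scene. Friction and masses are not known exactly. Their poses are not given: they have to be found in the camera images.
- dispenser: cereal dispenser, fixed. Origin on the counter under the hopper's axis; z up, gate pulls towards -x (front). mm: wooden foot x -105 to 95, y +-70, 18 high; white gate housing x -55 to 92, y +-52, z 115 to 150; clear round open hopper above with metal collar, top z 250; rail 8 wide along the gate's -y side (centre y -45, x -50 to -240, top z 130)
- hopper_rim (a point): centre of the hopper's open mouth at the rim's upper edge, 250 mm above the counter: inner diameter 102, outer 111 mm; axes as the dispenser's
- lid: large loose wooden lid, 0.1 to 0.2 kg, on the counter plug down. Origin: centre of underside, z up. From below: cork plug 88 mm across (80 at its foot), 10 deep; flange 116 across, z 10 to 18; round knob 24 across (20 at its foot), z 18 to 46. Seated, the plug is in the mouth and the flange on the rim: origin 10 mm below the rim
- gate (a joint): how far the gate is pulled out, m: 0 shut, stop at 0.085. Spring 80 N/m with preload: 2.4 N at 0, about 7 N at 0.055; shuts by itself when let go
- handle: upright wooden grip plate on the gate's end: 14 mm thick (x, pull direction), 50 wide (y), 50 high. Origin: centre of its underside, 126 mm above the counter (top 176), axes as the dispenser's; shut, 145 mm in front (-x) of the hopper's axis. The steel gate plate (44 mm wide, top z 134) joins its rear, low
- marker (a joint): position of the dark steel pointer clip on the rail, m, same zero and direction as joint gate: the handle is level with the pointer when gate equals marker. 0.03 to 0.055; slides under about 8 N if pushed
- mark (a point): tip of the pointer, 139 mm above the counter (top of the clip 142), 27 mm to the -y side of the gate's centre line; axes as the dispenser's. The handle is level when its middle (of thickness) has the same x as this along the dispenser's x axis
- bowl: small white ceramic bowl, 84 mm across and 45 mm high, standing on the dispenser's foot under its chute. Origin in the centre of its underside
- small_lid: loose round wooden lid that is too small for the hopper (72 mm across, same shape and knob as the large one); stays where it is. Origin in the centre of its underside
- jar_a: glass spice jar with wooden cap, 48 mm across, 65 mm high. Origin in the centre of its underside
- jar_b: glass spice jar like jar_a. Origin in the centre of its underside
- jar_c: glass spice jar like jar_a. Origin in the centre of its underside
- can: food can, 72 mm across, 100 mm high. Origin in the centre of its underside
- mill: wooden pepper mill, 52 mm across, 110 mm high. Origin in the centre of its underside
- spoon: wooden spoon lying flat, 200 mm long. Origin at its underside
Not all that is in view belongs to the job. What is shaped like the lid but green or pink is not meant.

How it is judged:
By the outcome, as a careful person would: the job done as asked, in the order asked, and still so for the second after the job is handed in, while the arm keeps its last pose, push and grip.
It also fails if it takes over 48 s, if anything falls off the work surface, if the arm or the gripper's body presses on something with over 40 N, if the wrist force passes 120 N, or if a joint passes its speed limit or range.

### The arm

A 6-joint arm with a two-finger parallel gripper is mounted at the origin on the work surface. World frame = base frame: x ahead of the robot, y to its left, z up, the work surface at z = 0. Lengths are in m, angles in rad, forces in N, time in s.
With the tool pointing down it reaches from about 0.3 to 0.85 m from the base axis. Payload 4.2 kg.
Tool frame: the origin (TCP) lies at the very end of the fingers, on their centre line; the grasp point (between the pads) lies 19 mm behind it; z points along the fingers, y is the line along which they close (so a half turn about z gives the same grasp; the last joint's range is limited). The gripper opens to 91 mm and grips with 3 to 60 N. Pads are 32 mm wide; open, the fingers measure 118 mm over their backs; the gripper's body (76 mm by 178 mm) begins 60 mm behind the grasp point.
Start: joints at [-1.136, 0.32, 1.565, -0, 1.257, -0.02], TCP at [0.253, -0.517, 0.214] pointing down, gripper open.
Joint ranges: [-3.11, 3.11], [-0.84, 2.01], [0.21, 2.61], [-1.34, 4.49], [0.05, 2.63], [-2.56, 2.56]. Speed limits (rad/s): [2.57, 2.57, 3.14, 3.14, 3.14, 3.14].

### API

Orientations are given as a unit quaternion [x, y, z, w].
In Python, from rig import * gives the robot as it stands.
- The arm moves only by the tool play_rows, never from a script. Its argument "commands" is a list of rows, each an object with "dp": the shift along the tool's x, y, z in cm, a list of three; "turn": the turn, a rotation vector about the tool's x, y, z in rad, a list of three; "gripper": the finger opening in cm, from 0 to 9.12. A call has 1 to 12 rows; each row is the pose to reach, as a shift and turn from the pose commanded when the call began, along the tool's axes at that moment; what a row does not reach only later rows make up. A row lasts 1/8 s, in which the tool goes at most 62.5 mm and 10.7 degrees, less where a joint would pass 70% of its speed; a pose out of reach is approached as far as the arm can. A call with a gripper value outside its range is refused whole. The fingers move at their own pace and stop on an object; "grip_force" is the grip in N (left out, the last holds). Time passes only in rows, so rows that repeat a pose let the fingers close. It gives the time, the measured TCP pose, the force, the opening and the grip force at its end, in the units of the state.
- sense(): the state, without advancing time (a new reading comes with each control period).
- read_camera(name): name is "scene" or "top" or "wrist"; returns the picture (480x640x3 uint8, blue, green, red); there is no depth.
- calibration(name): a dict with "mtx" (3x3 intrinsics, pixels), "D" ([k1, k2, p1, p2, k3] as OpenCV has them; the pictures are not rectified), "view" (4x4, takes a point from world to camera coordinates). Camera axes: x right, y up, looking along -z (the intrinsics and any distortion apply to the point x, -y, -z); pixel columns grow to the right and rows downward; lengths in m; the calibration is good to about 2 mm. A picture is of the moment at which its call begins: read the wrist's pose just before it. calibration takes no time and is no camera call; for the wrist camera it gives the pose at the moment of the call.
- finish_job(): hands the job in; it is judged then, once.
The state is a dict: "time": time; "joint_pos": joint angles; "qd": joint speeds; "joint_torque": joint torques, N m; "eef_pos": TCP position; "eef_rot": TCP orientation; "wrist_force": force on the tool from outside, world axes, zero at the start; "moment": the same for the moment, N m; "opening": finger opening in m; "grasp_force": force on a finger pad.
Only numpy, scipy, OpenCV 4.12 (cv2) and the standard library are available. Lean on these libraries where they do the work, as an engineer would, in place of code of your own. Each camera call takes 0.05 s, during which the arm holds its last target. There are 200 camera calls.

## Working session

There is one attempt and no reset: what is moved stays moved. The work goes in short steps, Python scripts to look and compute and a tool call to move; the robot and the scene stay as the last step left them, time stands still between calls to the robot, and variables do not carry over. Pictures are saved under pics/ and viewed, at most 10 in all, crops included, and the job is handed in when it is done.

Besides the shell and the picture viewer there is one more tool, called after ">>>" as a command line: name --argument value ..., lists and objects as JSON in quotes. play_rows: Moves the arm, as the interface text tells. Its arguments: {"type":"object","properties":{"commands":{"type":"array"},"grip_force":{"type":"number"}},"required":["commands"]}

```bash
mkdir -p pics; ls
python3 - <<'E'
from rig import *
import cv2
for n in("scene","top"):
    cv2.imwrite(f"pics/{n}0.png",read_camera(n))
    c=calibration(n);print(n,c)
s=sense();print(s)
E
```

```text
pics
scene {'mtx': array([[445.73695392,   0.        , 324.0914794 ],
       [  0.        , 445.73695392, 241.06313574],
       [  0.        ,   0.        ,   1.        ]]), 'D': array([-0.08235222,  0.        ,  0.        ,  0.        ,  0.        ]), 'view': array([[ 0.87866324,  0.47739577,  0.00664766, -0.44800645],
       [-0.25161947,  0.45119149,  0.8562207 , -0.00515422],
       [ 0.40575677, -0.75400233,  0.51656745, -1.44067329],
       [ 0.        ,  0.        ,  0.        ,  1.        ]])}
top {'mtx': array([[458.97511761,   0.        , 322.16193138],
       [  0.        , 458.97511761, 235.82294312],
       [  0.        ,   0.        ,   1.        ]]), 'D': array([-0.11821872,  0.        ,  0.        ,  0.        ,  0.        ]), 'view': array([[-0.00729351, -0.99995393, -0.0062409 , -0.01904208],
       [ 0.99697938, -0.00775412,  0.07727864, -0.52244809],
       [-0.07732348, -0.00565841,  0.99699   , -1.14079016],
       [ 0.        ,  0.        ,  0.        ,  1.        ]])}
{'time': 0.1, 'joint_pos': array([-1.13601055e+00,  3.20205652e-01,  1.56555173e+00, -2.18887315e-05,
        1.25739188e+00, -2.00286957e-02]), 'qd': array([-0.0010749 , -0.00090783, -0.00278283,  0.00039936, -0.00141163,
        0.00061707]), 'joint_torque': array([ 5.80852575e-04, -4.13332164e+01, -2.32509434e+01,  7.29283271e-02,
        4.22065007e-02, -6.57252122e-05]), 'eef_pos': array([ 0.25238465, -0.51614797,  0.21321923]), 'eef_rot': array([ 9.74253155e-01,  2.25455502e-01, -1.70435298e-04, -7.59487511e-04]), 'wrist_force': array([ 0.6758279 ,  0.09737689, -0.80003249]), 'moment': array([-0.0092969 ,  0.02931716,  0.06132796]), 'grasp_force': 0.0, 'opening': 0.0914065088657706}
```

View pics/scene0.png

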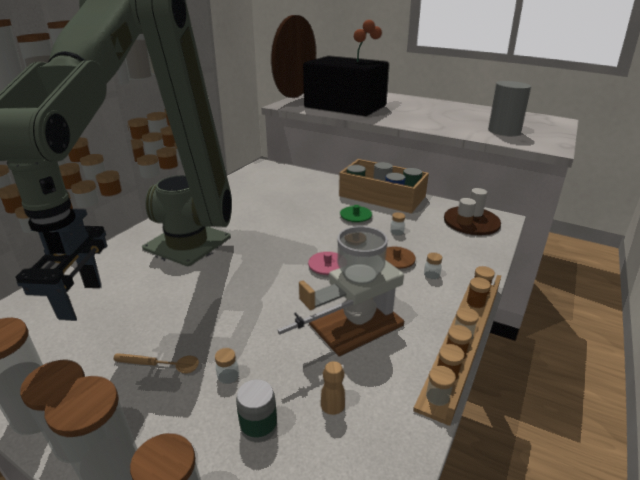

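View pics/top0.png

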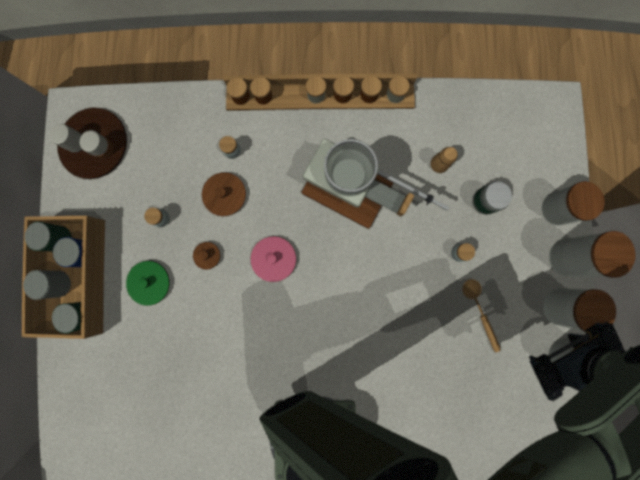

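The top view has these candidates for the lid: red-brown disc at (224,194), about 46 px or 0.112 m; small brown disc at (207,254), about 29 px or 0.07 m; pink at (273,258); green at (148,283); dark tray at (92,143). I choose (224,194). The hopper mouth is at (351,166), the handle at about (403,203), and the rail and pointer at about (430,197).

```bash
cat > h.py <<'E'
import numpy as np, cv2
from rig import *
def ray(n,px,c=None):
    c=c or calibration(n)
    u=cv2.undistortPoints(np.array(px,float).reshape(-1,1,2),c["mtx"],c["D"]).reshape(-1,2)
    R,t=c["view"][:3,:3],c["view"][:3,3]
    d=np.c_[u[:,0],-u[:,1],-np.ones(len(u))]@R
    return -R.T@t,d
def plane(n,px,z,c=None):
    o,d=ray(n,px,c); return o+d*((z-o[2])/d[:,2])[:,None]
def proj(n,P,c=None):
    c=c or calibration(n)
    q=np.asarray(P,float).reshape(-1,3)@c["view"][:3,:3].T+c["view"][:3,3]
    return cv2.projectPoints(q*[1,-1,-1],np.zeros(3),np.zeros(3),c["mtx"],c["D"])[0].reshape(-1,2)
E
python3 - <<'E'
from h import *
t=cv2.imread("pics/top0.png"); s=cv2.imread("pics/scene0.png")
hsv=cv2.cvtColor(t,cv2.COLOR_BGR2HSV)
m=cv2.inRange(hsv,(0,110,30),(20,255,200))
for c in cv2.findContours(m,0,1)[0]:
    if cv2.contourArea(c)>150:
        e=cv2.fitEllipse(c); x=cv2.boundingRect(c)
        if 150<e[0][0]<420 and 140<e[0][1]<300: print(np.round(e[0],1),np.round(e[1],1),round(e[2]),plane("top",[e[0]],0.018).round(4))
a=cv2.resize(t[120:280,180:280],None,fx=3.75,fy=3.75,interpolation=3)
b=cv2.resize(t[120:240,290:460],None,fx=4.7,fy=4.7,interpolation=3)
cv2.imwrite("pics/lid.png",a);cv2.imwrite("pics/disp.png",b)
cv2.imwrite("pics/sc.png",cv2.resize(s[215:365,270:430],None,fx=4,fy=4,interpolation=3))
E
```

```text
[206.3 255.3] [25.1 25.7] 48 [[0.4751 0.2729 0.018 ]]
[153.2 215.7] [14.2 15.5] 98 [[0.5782 0.4147 0.018 ]]
[346.8 205. ] [24.5 84.1] 112 [[ 0.6007 -0.0863  0.018 ]]
[223.5 193.8] [41.4 42.3] 60 [[0.633  0.2301 0.018 ]]
[227.5 144.3] [14.4 15.4] 126 [[0.7633 0.2218 0.018 ]]
```

View pics/lid.png

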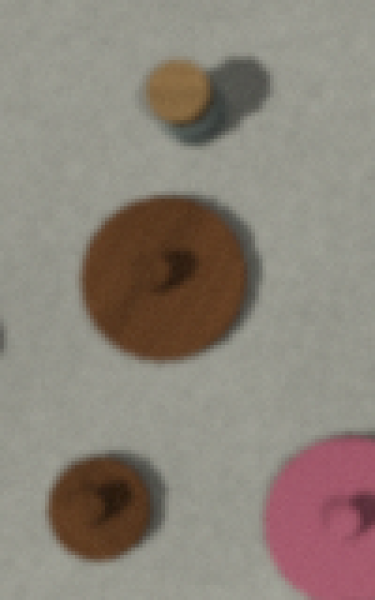

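View pics/disp.png

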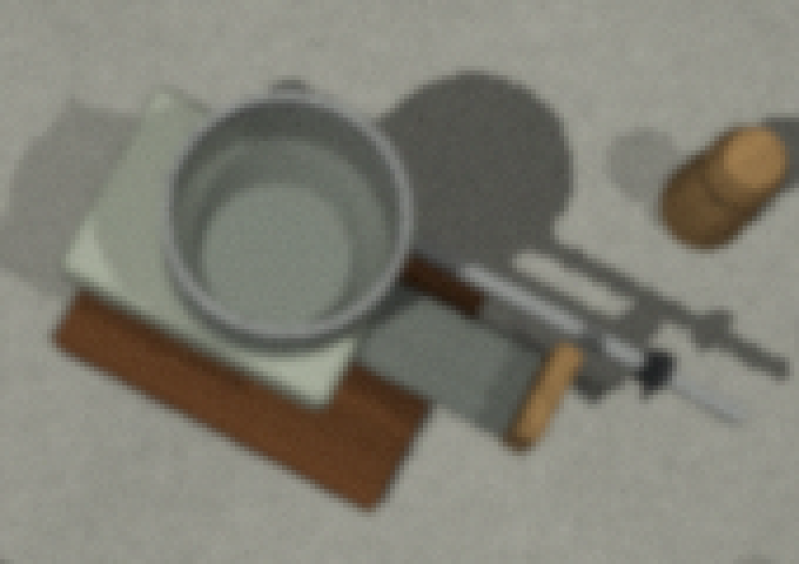

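View pics/sc.png

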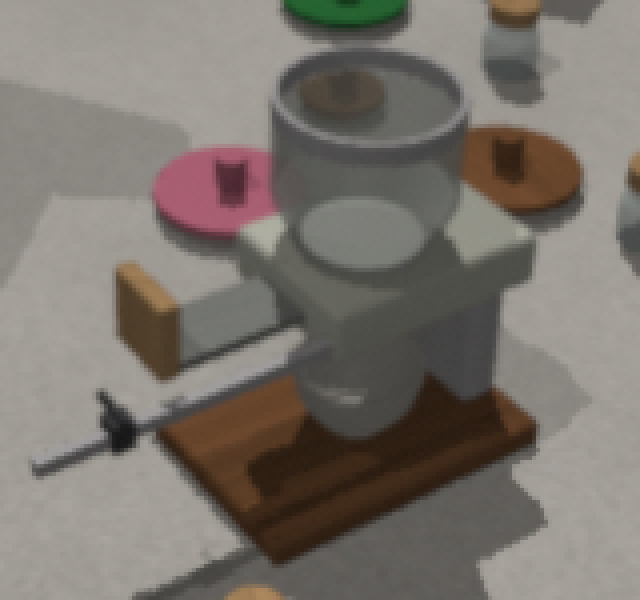

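The crop confirms it: the big brown disc (knob at about px (225,192)) is the large lid, and the small lid is the one seen through the hopper. The dispenser crop shows the rim, the handle top and the dark clip at about (430,199). Now I'll measure the dispenser.

Run:
```python
from h import *
from scipy.optimize import least_squares
C=lambda p:np.array(p,float)/4.7+[290,120]-.4
S=lambda p:np.array(p,float)/4+[270,215]-.4
def circ(P,r):
    return least_squares(lambda c:np.hypot(P[:,0]-c[0],P[:,1]-c[1])-r,P[:,:2].mean(0))
P=plane("top",C([[165,210],[413,215],[288,88],[200,118],[380,130],[405,260]]),.25)
f=circ(P,.0555);print("rim top",f.x,f.fun.round(4))
P=plane("scene",S([[270,98],[470,98],[370,47],[300,62],[440,62]]),.25)
f2=circ(P,.0555);print("rim scene",f2.x,f2.fun.round(4))
def yaw(P): d=P[0]-P[1]; return np.degrees(np.arctan2(d[1],d[0])),np.hypot(*d[:2])
print("rail",yaw(plane("top",C([[465,270],[740,418]]),.13)))
print("foot",yaw(plane("top",C([[55,340],[370,510]]),.018)))
print("foot2",yaw(plane("scene",S([[537,430],[280,560]]),.018)))
print("hous",yaw(plane("top",C([[70,268],[322,405]]),.15)))
print("cam",ray("top",[[0,0]])[0])
# lid
s=cv2.imread("pics/scene0.png");t=cv2.imread("pics/top0.png")
print("knob top in scene", plane("scene",S([[510,140]]),.046), "lid flange left/right scene",plane("scene",S([[583,172]]),.018))
print("handle top face",plane("top",C([[565,342],[583,350],[540,445],[512,438]]),.176), plane("scene",S([[117,265],[137,262],[180,304],[160,310]]),.176))
print("pointer top",plane("top",C([[655,372]]),.14),plane("scene",S([[103,395],[120,425]]),.14))
```

```text
rim top [ 0.65141724 -0.08434726] [-0.0017 -0.0005 -0.0002  0.0011 -0.0008  0.0002]
rim scene [ 0.65218043 -0.08778062] [ 0.0008 -0.0015  0.0003 -0.0018  0.0014]
rail (np.float64(61.11203631382991), np.float64(0.15405778833768005))
foot (np.float64(60.97961693746639), np.float64(0.19425670797137912))
foot2 (np.float64(62.733480970916894), np.float64(0.19536669065610718))
hous (np.float64(60.687218000341154), np.float64(0.13863928415257776))
cam [ 0.43252123 -0.02954739  1.17761162]
knob top in scene [[0.63641462 0.22260854 0.046     ]] lid flange left/right scene [[0.68748004 0.25000003 0.018     ]]
handle top face [[ 0.60521496 -0.2186672   0.176     ]
 [ 0.60136575 -0.22711459  0.176     ]
 [ 0.55639999 -0.20562089  0.176     ]
 [ 0.55978516 -0.19248961  0.176     ]] [[ 0.55685636 -0.20408474  0.176     ]
 [ 0.56495706 -0.19640987  0.176     ]
 [ 0.60398315 -0.21766199  0.176     ]
 [ 0.59734234 -0.22726081  0.176     ]]
pointer top [[ 0.59643656 -0.26941286  0.14      ]] [[ 0.58392855 -0.26445585  0.14      ]
 [ 0.6039186  -0.28031149  0.14      ]]
```

The two views agree: rim at (0.652,-0.086), yaw about 61°, and the handle at (0.581,-0.211) against an expected (0.582,-0.213). The pointer is at a gate value of about 0.04. I'll use a tool yaw with tool x along the dispenser's x throughout.

```bash
cat >> h.py <<'E'
from scipy.spatial.transform import Rotation as Ro
def goal(yaw_deg):
    a=np.radians(yaw_deg);x=np.array([np.cos(a),np.sin(a),0]);z=np.array([0,0,-1.])
    return Ro.from_matrix(np.c_[x,np.cross(z,x),z])
def rel(p,yaw_deg=61.,s=None):
    s=s or sense(); R=Ro.from_quat(s["eef_rot"])
    return (R.inv().apply(np.array(p)-s["eef_pos"])*100).round(2),(R.inv()*goal(yaw_deg)).as_rotvec().round(3)
E
python3 - <<'E'
from h import *
print(rel([.60,.215,.21]))
c=calibration("wrist");R=c["view"][:3,:3];p=-R.T@c["view"][:3,3];s=sense();Q=Ro.from_quat(s["eef_rot"])
print("cam in tool",Q.inv().apply(p-s["eef_pos"]),"look",Q.inv().apply(-R[2]),c["mtx"][0,0])
E
```

```text
(array([ 63.35, -50.41,   0.4 ]), array([-0.002, -0.   , -0.61 ]))
cam in tool [ 0.08097442 -0.00069054 -0.17105628] look [-2.81864152e-01  4.74446508e-04  9.59454207e-01] 379.42880846089315
```

>>> play_rows --commands '[{"dp":[63.3,-50.4,0.4],"turn":[0,0,-0.61],"gripper":5},{"dp":[63.3,-50.4,0.4],"turn":[0,0,-0.61],"gripper":5},{"dp":[63.3,-50.4,0.4],"turn":[0,0,-0.61],"gripper":5},{"dp":[63.3,-50.4,0.4],"turn":[0,0,-0.61],"gripper":5},{"dp":[63.3,-50.4,0.4],"turn":[0,0,-0.61],"gripper":5},{"dp":[63.3,-50.4,0.4],"turn":[0,0,-0.61],"gripper":5},{"dp":[63.3,-50.4,0.4],"turn":[0,0,-0.61],"gripper":5},{"dp":[63.3,-50.4,0.4],"turn":[0,0,-0.61],"gripper":5},{"dp":[63.3,-50.4,0.4],"turn":[0,0,-0.61],"gripper":5},{"dp":[63.3,-50.4,0.4],"turn":[0,0,-0.61],"gripper":5},{"dp":[63.3,-50.4,0.4],"turn":[0,0,-0.61],"gripper":5},{"dp":[63.3,-50.4,0.4],"turn":[0,0,-0.61],"gripper":5}]'

```text
time: 1.6
eef_pos: [0.5749, 0.1628, 0.2098]
eef_rot: [0.862, 0.508, -0.0, 0.0]
wrist_force: [1.7, -0.6, 0.0]
opening: 0.0499
grasp_force: 0.0
```

>>> play_rows --commands '[{"dp":[5.8,-0.2,0],"turn":[0,0,0],"gripper":5},{"dp":[5.8,-0.2,0],"turn":[0,0,0],"gripper":5},{"dp":[5.8,-0.2,0],"turn":[0,0,0],"gripper":5}]'

```text
time: 1.98
eef_pos: [0.6002, 0.2121, 0.2094]
eef_rot: [0.861, 0.508, -0.001, 0.0]
wrist_force: [-0.8, -0.5, 0.8]
opening: 0.0504
grasp_force: 0.0
```

Run:
```python
from h import *
s=sense();c=calibration("wrist");im=read_camera("wrist");cv2.imwrite("pics/w1.png",im)
hsv=cv2.cvtColor(im,cv2.COLOR_BGR2HSV)
m=cv2.morphologyEx(cv2.inRange(hsv,(0,100,25),(20,255,220)),cv2.MORPH_OPEN,np.ones((5,5)))
for k in cv2.findContours(m,0,1)[0]:
    if cv2.contourArea(k)>1500:
        h=cv2.convexHull(k).reshape(-1,2).astype(float);P=plane("wrist",h,.018,c)
        (x,y),r=cv2.minEnclosingCircle((P[:,:2]*1000).astype(np.float32));print(cv2.boundingRect(k),x,y,r)
print(s["eef_pos"],s["eef_rot"],rel([.633,.23,.021]), proj("wrist",[[.633,.23,.046]],c))
```

```text
(151, 186, 72, 70) 475.5701599121094 275.2511901855469 36.12771224975586
(288, 120, 120, 120) 632.7859497070312 232.08050537109375 57.49007034301758
(458, 113, 57, 53) 764.705078125 204.1246795654297 26.946449279785156
(563, 24, 77, 267) 889.3067626953125 106.55570220947266 131.1705780029297
(150, 6, 59, 62) 564.4420166015625 415.74591064453125 26.9913330078125
[0.60018763 0.21208734 0.2094445 ] [ 8.61495132e-01  5.07764645e-01 -1.09375949e-03  8.24116650e-05] (array([ 3.24,  1.99, 18.88]), array([-0.001,  0.001, -0.   ])) [[350.39040985 188.02653714]]
```

View pics/w1.png

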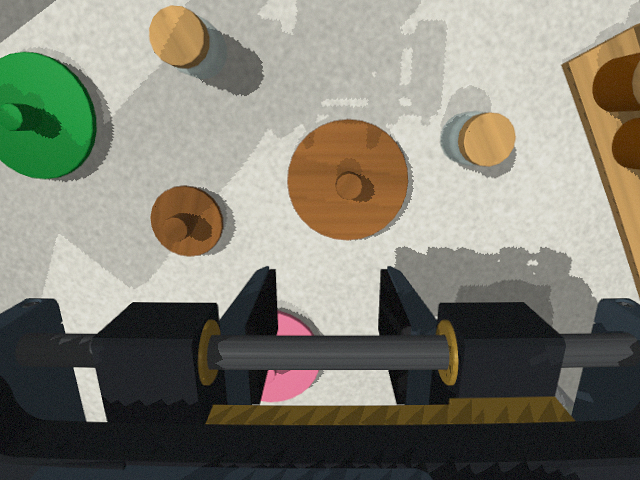

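The wrist view shows the large lid centred at (348,180), radius 57.5 mm (58 given), at (0.633,0.232). The knob is at (349,186). I'll grasp it.

>>> play_rows --commands '[{"dp":[3.4,1.9,6],"turn":[0,0,0],"gripper":5},{"dp":[3.4,1.9,12],"turn":[0,0,0],"gripper":5},{"dp":[3.4,1.9,16],"turn":[0,0,0],"gripper":5},{"dp":[3.4,1.9,18.8],"turn":[0,0,0],"gripper":5},{"dp":[3.4,1.9,18.8],"turn":[0,0,0],"gripper":5},{"dp":[3.4,1.9,18.8],"turn":[0,0,0],"gripper":1.5},{"dp":[3.4,1.9,18.8],"turn":[0,0,0],"gripper":1.5},{"dp":[3.4,1.9,18.8],"turn":[0,0,0],"gripper":1.5},{"dp":[3.4,1.9,18.8],"turn":[0,0,0],"gripper":1.5},{"dp":[3.4,1.9,18.8],"turn":[0,0,0],"gripper":1.5}]' --grip_force 25

```text
time: 3.28
eef_pos: [0.634, 0.2329, 0.0229]
eef_rot: [0.862, 0.508, 0.0, 0.0]
wrist_force: [-0.7, -2.9, 5.4]
opening: 0.0234
grasp_force: 25.0
```

>>> play_rows --commands '[{"dp":[0,0,-5],"turn":[0,0,0],"gripper":1.5},{"dp":[0,0,-11],"turn":[0,0,0],"gripper":1.5},{"dp":[0,0,-17],"turn":[0,0,0],"gripper":1.5},{"dp":[0,0,-23],"turn":[0,0,0],"gripper":1.5},{"dp":[0,0,-28],"turn":[0,0,0],"gripper":1.5},{"dp":[0,0,-28],"turn":[0,0,0],"gripper":1.5},{"dp":[0,0,-28],"turn":[0,0,0],"gripper":1.5}]'

```text
time: 4.15
eef_pos: [0.6334, 0.2331, 0.3007]
eef_rot: [0.862, 0.508, -0.001, -0.0]
wrist_force: [0.2, -0.2, -0.9]
opening: 0.0232
grasp_force: 25.0
```

Run:
```python
from h import *
s=sense();print(s["eef_pos"],s["opening"],s["wrist_force"],rel([.652,-.086,.305]))
```

```text
[0.63339123 0.23305621 0.30068518] 0.02317364819640291 [ 0.21039722 -0.1942784  -0.92153593] (array([-27.01,  17.09,  -0.41]), array([-0.002,  0.002,  0.   ]))
```

>>> play_rows --commands '[{"dp":[-5,3.2,-0.4],"turn":[0,0,0],"gripper":1.5},{"dp":[-10,6.4,-0.4],"turn":[0,0,0],"gripper":1.5},{"dp":[-15,9.6,-0.4],"turn":[0,0,0],"gripper":1.5},{"dp":[-20,12.8,-0.4],"turn":[0,0,0],"gripper":1.5},{"dp":[-24,15.2,-0.4],"turn":[0,0,0],"gripper":1.5},{"dp":[-27,17,-0.4],"turn":[0,0,0],"gripper":1.5},{"dp":[-27,17,-0.4],"turn":[0,0,0],"gripper":1.5},{"dp":[-27,17,-0.4],"turn":[0,0,0],"gripper":1.5},{"dp":[-27,17,-0.4],"turn":[0,0,0],"gripper":1.5}]'

```text
time: 5.28
eef_pos: [0.6516, -0.0841, 0.3055]
eef_rot: [0.861, 0.508, -0.0, -0.001]
wrist_force: [0.8, -0.6, -0.3]
opening: 0.0227
grasp_force: 25.0
```

Run:
```python
from h import *
s=sense();print(s["eef_pos"],s["opening"],rel([.6515,-.0855,.262]))
a=read_camera("scene")[190:310,290:450]; t=read_camera("top")[100:220,290:450]
cv2.imwrite("pics/over.png",np.hstack([cv2.resize(a,(400,300),interpolation=3),cv2.resize(t,(400,300),interpolation=3)]))
```

```text
[ 0.65159704 -0.08413452  0.30546731] 0.022710968378779412 (array([-0.12,  0.06,  4.35]), array([-0.001,  0.   ,  0.002]))
```

View pics/over.png

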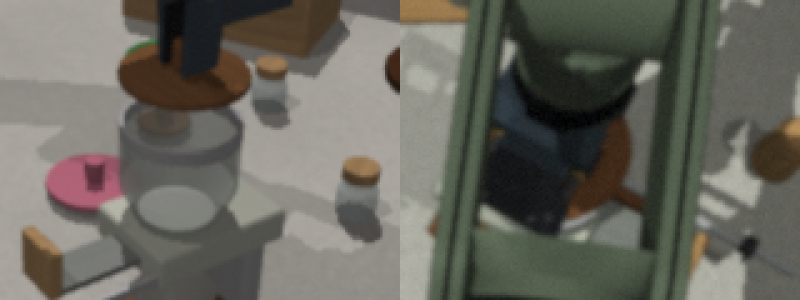

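The lid hangs level, centred over the rim (left half: lid centre at about x=184, rim centre at about x=181). Now I'll lower it.

>>> play_rows --commands '[{"dp":[-0.1,0,1.5],"turn":[0,0,0],"gripper":1.5},{"dp":[-0.1,0,3],"turn":[0,0,0],"gripper":1.5},{"dp":[-0.1,0,3.6],"turn":[0,0,0],"gripper":1.5},{"dp":[-0.1,0,3.9],"turn":[0,0,0],"gripper":1.5},{"dp":[-0.1,0,4.1],"turn":[0,0,0],"gripper":1.5},{"dp":[-0.1,0,4.1],"turn":[0,0,0],"gripper":1.5}]'

```text
time: 6.12
eef_pos: [0.6514, -0.0864, 0.2655]
eef_rot: [0.862, 0.508, 0.0, 0.0]
wrist_force: [0.8, -0.2, -0.4]
opening: 0.0232
grasp_force: 25.0
```

>>> play_rows --commands '[{"dp":[0,0,0.1],"turn":[0,0,0],"gripper":1.5},{"dp":[0,0,0.2],"turn":[0,0,0],"gripper":1.5},{"dp":[0,0,0.3],"turn":[0,0,0],"gripper":1.5},{"dp":[0,0,0.3],"turn":[0,0,0],"gripper":1.5}]'

```text
time: 6.62
eef_pos: [0.6514, -0.0864, 0.263]
eef_rot: [0.862, 0.508, 0.0, 0.0]
wrist_force: [-0.2, 0.2, 2.5]
opening: 0.023
grasp_force: 25.0
```

>>> play_rows --commands '[{"dp":[0,0,0.1],"turn":[0,0,0],"gripper":1.5},{"dp":[0,0,0.1],"turn":[0,0,0],"gripper":1.5},{"dp":[0,0,0.1],"turn":[0,0,0],"gripper":5},{"dp":[0,0,0.1],"turn":[0,0,0],"gripper":5},{"dp":[0,0,0],"turn":[0,0,0],"gripper":5},{"dp":[0,0,0],"turn":[0,0,0],"gripper":5},{"dp":[0,0,-2],"turn":[0,0,0],"gripper":5},{"dp":[0,0,-5],"turn":[0,0,0],"gripper":9},{"dp":[-3,0,-6],"turn":[0,0,0],"gripper":9},{"dp":[-9,0,-6],"turn":[0,0,0],"gripper":9},{"dp":[-15,0,-6],"turn":[0,0,0],"gripper":9},{"dp":[-18,0,-6],"turn":[0,0,0],"gripper":9}]'

```text
time: 8.12
eef_pos: [0.5625, -0.2462, 0.3224]
eef_rot: [0.862, 0.507, -0.0, 0.0]
wrist_force: [0.7, 0.4, -0.2]
opening: 0.0901
grasp_force: 0.0
```

>>> play_rows --commands '[{"dp":[-2,0,0],"turn":[0,0,0],"gripper":9},{"dp":[-2,0,0],"turn":[0,0,0],"gripper":9},{"dp":[-2,0,0],"turn":[0,0,0],"gripper":9}]'

```text
time: 8.5
eef_pos: [0.555, -0.2603, 0.3222]
eef_rot: [0.861, 0.508, 0.0, -0.0]
wrist_force: [0.1, -0.2, -0.6]
opening: 0.0902
grasp_force: 0.0
```

Run:
```python
from h import *
s=sense();c=calibration("wrist");im=read_camera("wrist");cv2.imwrite("pics/w2.png",im)
import pickle;pickle.dump((s,c),open("w2.pkl","wb"))
print(s["eef_pos"])
a=read_camera("scene");cv2.imwrite("pics/s2.png",a)
b=np.full((480,800,3),0,np.uint8);b[:,:500]=im[:,70:570];b[:300,500:]=cv2.resize(a[200:350,270:420],(300,300),interpolation=3)
cv2.imwrite("pics/v2.png",b)
```

```text
[ 0.5549899  -0.26030806  0.32215733]
```

View pics/v2.png

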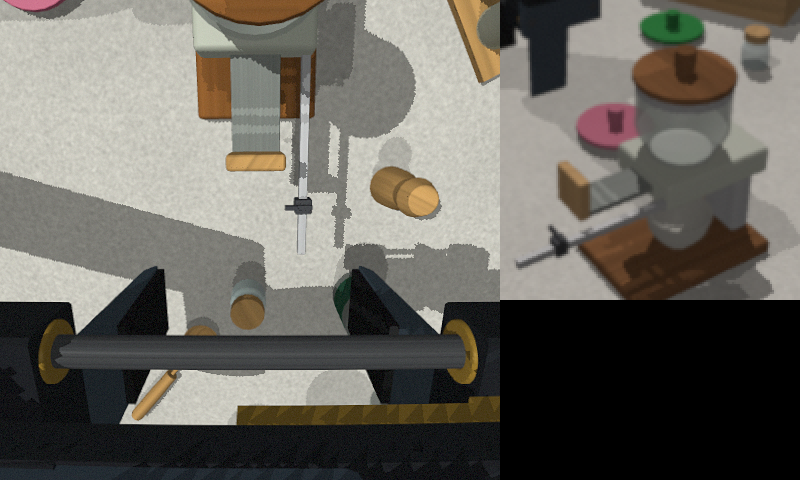

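The lid is seated level on the rim (right half). The wrist view shows the handle's top face at about rows 153–171, cols 296–356 in the full picture, and the pointer bar at row 206, with its tip at about col 355. Next I'll measure both.

Run:
```python
from h import *
import pickle
s,c=pickle.load(open("w2.pkl","rb"));im=cv2.imread("pics/w2.png")
hsv=cv2.cvtColor(im,cv2.COLOR_BGR2HSV)
m=cv2.inRange(hsv,(5,90,60),(25,255,255));m[:140]=0;m[185:]=0;m[:,:285]=0;m[:,370:]=0
ys,xs=np.nonzero(m);print("handle",ys.min(),ys.max(),xs.min(),xs.max())
print("col profile",[tuple(im[y,325]) for y in range(148,176,1)])
d=(im.max(2)<75);d[:190]=0;d[225:]=0;d[:,:345]=0;d[:,395:]=0
for y in range(196,220): print(y,np.nonzero(d[y])[0][[0,-1]] if d[y].any() else None, end=" ")
yw=61.;u=np.array([np.cos(np.radians(yw)),np.sin(np.radians(yw)),0]);v=np.array([-u[1],u[0],0]);o=np.array([.6515,-.0855,0])
loc=lambda P:np.c_[(P-o)@u,(P-o)@v].round(4)
pickle.dump((u,v,o),open("fr.pkl","wb"))
print("\nhandle top edge",loc(plane("wrist",[[325,ys.min()],[325,ys.max()+1],[xs.min(),160],[xs.max()+1,160]],.176,c)))
print("pointer tip",loc(plane("wrist",[[356,206.5]],.139,c)))
print("rail",loc(plane("wrist",[[372,250],[375,75],[374,190]],.13,c)))
```

```text
handle 152 170 296 355
col profile [(np.uint8(118), np.uint8(127), np.uint8(123)), (np.uint8(123), np.uint8(127), np.uint8(122)), (np.uint8(122), np.uint8(130), np.uint8(122)), (np.uint8(88), np.uint8(104), np.uint8(114)), (np.uint8(42), np.uint8(78), np.uint8(101)), (np.uint8(55), np.uint8(86), np.uint8(108)), (np.uint8(57), np.uint8(93), np.uint8(119)), (np.uint8(77), np.uint8(130), np.uint8(166)), (np.uint8(81), np.uint8(134), np.uint8(170)), (np.uint8(82), np.uint8(141), np.uint8(179)), (np.uint8(88), np.uint8(145), np.uint8(186)), (np.uint8(88), np.uint8(148), np.uint8(191)), (np.uint8(92), np.uint8(152), np.uint8(191)), (np.uint8(95), np.uint8(154), np.uint8(195)), (np.uint8(92), np.uint8(153), np.uint8(197)), (np.uint8(101), np.uint8(158), np.uint8(201)), (np.uint8(95), np.uint8(157), np.uint8(200)), (np.uint8(95), np.uint8(158), np.uint8(204)), (np.uint8(91), np.uint8(155), np.uint8(201)), (np.uint8(97), np.uint8(159), np.uint8(204)), (np.uint8(88), np.uint8(151), np.uint8(189)), (np.uint8(79), np.uint8(132), np.uint8(172)), (np.uint8(72), np.uint8(119), np.uint8(148)), (np.uint8(161), np.uint8(176), np.uint8(175)), (np.uint8(201), np.uint8(211), np.uint8(211)), (np.uint8(207), np.uint8(216), np.uint8(217)), (np.uint8(201), np.uint8(210), np.uint8(211)), (np.uint8(196), np.uint8(206), np.uint8(208))]
196 None 197 [365 378] 198 [365 379] 199 [365 380] 200 [365 381] 201 [364 381] 202 [364 381] 203 [364 381] 204 [364 381] 205 [356 381] 206 [356 381] 207 [356 381] 208 [356 381] 209 [357 381] 210 [365 380] 211 [365 381] 212 [366 380] 213 [371 371] 214 None 215 None 216 None 217 None 218 None 219 None 
handle top edge [[-0.1356  0.0018]
 [-0.151   0.0018]
 [-0.1421  0.0256]
 [-0.142  -0.0237]]
pointer tip [[-0.1881 -0.0273]]
rail [[-0.2342 -0.0451]
 [-0.0706 -0.0425]
 [-0.1737 -0.045 ]]
```

Gate target: the handle's middle is at -0.1445 (expected -0.145) and the pointer at -0.1885, y -0.027 (as given), so the pull is about 44 mm.

Run:
```python
from h import *
import pickle
u,v,o=pickle.load(open("fr.pkl","rb"));p=o-.1445*u+.001*v
print(p,rel([p[0],p[1],.149]))
```

```text
[ 0.58057039 -0.21139774  0.        ] (array([ 5.49, -0.12, 17.32]), array([-0.   , -0.   ,  0.002]))
```

>>> play_rows --commands '[{"dp":[4,-0.1,5],"turn":[0,0,0],"gripper":9},{"dp":[5.5,-0.1,10],"turn":[0,0,0],"gripper":9},{"dp":[5.5,-0.1,14],"turn":[0,0,0],"gripper":9},{"dp":[5.5,-0.1,16.5],"turn":[0,0,0],"gripper":9},{"dp":[5.5,-0.1,17.3],"turn":[0,0,0],"gripper":9},{"dp":[5.5,-0.1,17.3],"turn":[0,0,0],"gripper":9},{"dp":[5.5,-0.1,17.3],"turn":[0,0,0],"gripper":9}]'

```text
time: 9.48
eef_pos: [0.5811, -0.2129, 0.1508]
eef_rot: [0.862, 0.508, 0.001, 0.001]
wrist_force: [0.7, 0.0, -0.4]
opening: 0.0901
grasp_force: 0.0
```

>>> play_rows --commands '[{"dp":[0,0,0.1],"turn":[0,0,0],"gripper":4},{"dp":[0,0,0.1],"turn":[0,0,0],"gripper":4},{"dp":[0,0,0.1],"turn":[0,0,0],"gripper":4},{"dp":[0,0,0.1],"turn":[0,0,0],"gripper":4},{"dp":[0,0,0.1],"turn":[0,0,0],"gripper":4},{"dp":[0,0,0.1],"turn":[0,0,0],"gripper":4}]' --grip_force 40

```text
time: 10.22
eef_pos: [0.5794, -0.2124, 0.1482]
eef_rot: [0.862, 0.508, -0.001, -0.001]
wrist_force: [-1.9, 1.1, 1.9]
opening: 0.0496
grasp_force: 40.0
```

Run:
```python
from h import *
import pickle
u,v,o=pickle.load(open("fr.pkl","rb"))
L=[]
for i in range(4):
    s=sense();L.append([(s["eef_pos"]-o)@u,(s["eef_pos"]-o)@v,s["eef_pos"][2]]);read_camera("top")
print(np.array(L).round(4),s["opening"],s["grasp_force"],s["wrist_force"])
cv2.imwrite("pics/w3.png",read_camera("wrist"))
```

```text
[[-0.1459  0.0016  0.1482]
 [-0.1459  0.0016  0.1482]
 [-0.1459  0.0016  0.1482]
 [-0.1459  0.0016  0.1482]] 0.04945288456985134 39.99867081642151 [-4.22904163  1.77294095  2.32773048]
```

>>> play_rows --commands '[{"dp":[-0.8,0,0],"turn":[0,0,0],"gripper":4},{"dp":[-1.6,0,0],"turn":[0,0,0],"gripper":4},{"dp":[-2.4,0,0],"turn":[0,0,0],"gripper":4},{"dp":[-3.2,0,0],"turn":[0,0,0],"gripper":4},{"dp":[-3.9,0,0],"turn":[0,0,0],"gripper":4},{"dp":[-4.3,0,0],"turn":[0,0,0],"gripper":4},{"dp":[-4.3,0,0],"turn":[0,0,0],"gripper":4},{"dp":[-4.3,0,0],"turn":[0,0,0],"gripper":4}]' --grip_force 45

```text
time: 11.48
eef_pos: [0.5597, -0.2485, 0.1482]
eef_rot: [0.862, 0.507, 0.001, -0.001]
wrist_force: [-1.5, 6.4, 2.1]
opening: 0.0495
grasp_force: 45.0
```

Run:
```python
from h import *
import pickle
u,v,o=pickle.load(open("fr.pkl","rb"))
L=[]
for i in range(3):
    s=sense();L.append([(s["eef_pos"]-o)@u,(s["eef_pos"]-o)@v,s["eef_pos"][2],s["wrist_force"]@u]);t=read_camera("top")
print(np.array(L).round(4),s["opening"])
c=calibration("wrist");w=read_camera("wrist");a=read_camera("scene")
pickle.dump(c,open("w4.pkl","wb"))
cv2.imwrite("pics/w4.png",w);cv2.imwrite("pics/s4.png",a);cv2.imwrite("pics/t4.png",t)
b=np.zeros((600,800,3),np.uint8)
b[:300]=cv2.resize(w[200:440,:],(800,300));b[300:,:400]=cv2.resize(a[240:360,260:420],(400,300),interpolation=3);b[300:,400:]=cv2.resize(t[150:270,340:500],(400,300),interpolation=3)
cv2.imwrite("pics/v4.png",b)
```

```text
[[-1.8710e-01  1.3000e-03  1.4820e-01  4.9107e+00]
 [-1.8700e-01  1.2000e-03  1.4820e-01  4.7410e+00]
 [-1.8700e-01  1.2000e-03  1.4830e-01  5.4746e+00]] 0.04992822525505271
```

View pics/v4.png

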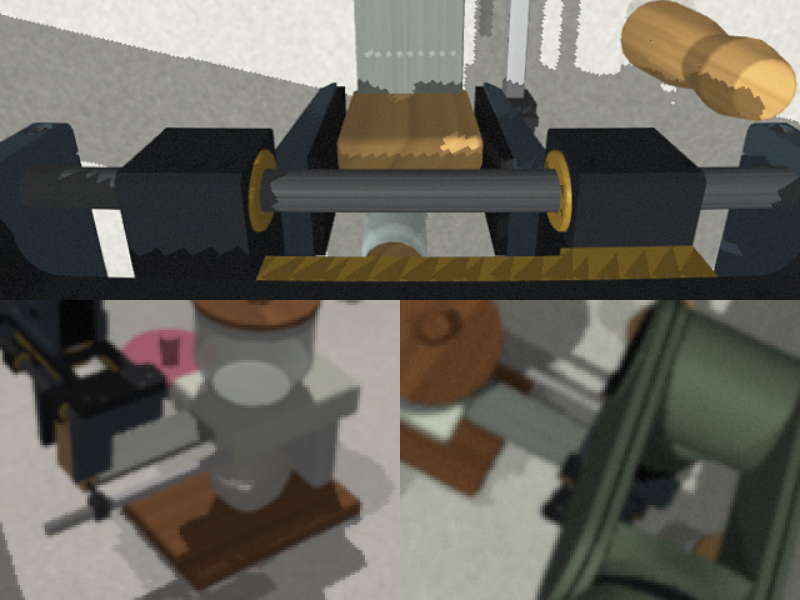

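The wrist picture shows the handle between the fingers and the clip's rear edge just beside the right finger, at about (415,275) in the full picture. In the scene crop, the handle's bottom is just beside the clip. I'll measure how much is left.

Run:
```python
from h import *
import pickle
u,v,o=pickle.load(open("fr.pkl","rb"))
loc=lambda P:np.c_[(P-o)@u,(P-o)@v].round(4)
# clip before/after in scene
for n in("scene0","s2","s4"):
    g=cv2.imread(f"pics/{n}.png").max(2); m=(g<60)
    m[:312]=0;m[330:]=0;m[:,:294]=0;m[:,304:]=0
    ys,xs=np.nonzero(m);print(n,len(xs),xs.mean().round(2),ys.mean().round(2),xs.min(),xs.max(),ys.min(),ys.max())
c=pickle.load(open("w4.pkl","rb"));w=cv2.imread("pics/w4.png")
c2=pickle.load(open("w2.pkl","rb"))[1];w2=cv2.imread("pics/w2.png")
print("w4 col328 rows 262-340 R:",w[262:340,322:334].mean(1)[:,2].astype(int))
print("w4 clip col 413:",w[262:300,411:416].mean(1).mean(1).astype(int))
print("w2 clip col 374:",w2[190:218,372:377].mean(1).mean(1).astype(int))
print("expected px if gate .0412 handle top front/rear",proj("wrist",[o-(.145+.0412+d)*u+[0,0,.176] for d in(-.007,.007)],c))
for r in range(264,280,2): print(r,loc(plane("wrist",[[413,r]],.142,c))[0],end=" ")
for r in range(194,200,1): print(r,loc(plane("wrist",[[374,r]],.142,c2))[0],end=" ")
```

```text
scene0 64 299.28 321.77 295 303 314 327
s2 56 299.52 322.11 296 303 315 327
s4 75 298.83 320.53 294 303 312 327
w4 col328 rows 262-340 R: [147 146 146 147 141 130 133 138 137 136 124 128 132 116 115 110 104  99
 101 100 100 100  99 100  99 100  99 101  99  99  99 101 100  99  99  99
  99  99  99  99  99  99 100  99  98  98 100 103 107 114 119 122 127 131
 133 135 136 135 138 137 135 129 124 116 110 110 112 111 111 113 112 114
 108  77  39  47  53  56]
w4 clip col 413: [196 196 197 190 140 123 108 109 110 110 111 110 111 109 111 105  67  33
  37  37  37  39  44  44  49  53  50  47  48  48  43  42  42  40  44  44
  41  42]
w2 clip col 374: [195 193 193 191 192 188 168 166 162  28  67  74  72  73  63  40  74  72
  71  71  69  71  72  80 138 190 184 183]
expected px if gate .0412 handle top front/rear [[330.36386177 312.81764533]
 [330.29562703 342.35826441]]
264 [-0.1697 -0.0413] 266 [-0.1708 -0.0413] 268 [-0.1718 -0.0414] 270 [-0.1729 -0.0415] 272 [-0.174  -0.0415] 274 [-0.175  -0.0416] 276 [-0.1761 -0.0417] 278 [-0.1772 -0.0417] 194 [-0.1756 -0.0436] 195 [-0.1766 -0.0436] 196 [-0.1775 -0.0437] 197 [-0.1785 -0.0437] 198 [-0.1794 -0.0437] 199 [-0.1804 -0.0438]
```

The clip has not moved. The gate is at about 41.2 mm and the target is about 44, so I'll pull about 3 mm more.

>>> play_rows --commands '[{"dp":[-0.15,0,0],"turn":[0,0,0],"gripper":4},{"dp":[-0.3,0,0],"turn":[0,0,0],"gripper":4},{"dp":[-0.3,0,0],"turn":[0,0,0],"gripper":4},{"dp":[-0.3,0,0],"turn":[0,0,0],"gripper":4}]'

```text
time: 12.22
eef_pos: [0.5583, -0.251, 0.1482]
eef_rot: [0.862, 0.508, 0.001, -0.001]
wrist_force: [-0.6, 6.1, 3.2]
opening: 0.0494
grasp_force: 45.0
```

Run:
```python
from h import *
import pickle
u,v,o=pickle.load(open("fr.pkl","rb"))
L=[]
for i in range(4):
    s=sense();L.append([(s["eef_pos"]-o)@u,(s["eef_pos"]-o)@v,s["eef_pos"][2],s["wrist_force"]@u]);a=read_camera("scene")
print(np.array(L).round(4),s["opening"])
cv2.imwrite("pics/s5.png",a)
c=calibration("wrist");w=read_camera("wrist");print("w5 handle",w[300:340,322:334].mean(1)[:,2].astype(int))
print("clip",w[266:296,411:416].mean(1).mean(1).astype(int))
g=.1459+L[-1][0]
print("exp rear edge",proj("wrist",[o-(.1445-g-.007)*u+[0,0,.176]],c))
# handle (gate .044) bottom corners and pointer predicted in scene
P=lambda x,y,z:o+x*u+y*v+[0,0,z]
hx=-.1445+g
print("scene pred corners: front-bottom -y, rear-bottom -y, tip",proj("scene",[P(hx-.007,-.025,.126),P(hx+.007,-.025,.126),P(-.1883,-.027,.139),P(hx,-.025,.126)]).round(1))
cv2.imwrite("pics/v5.png",cv2.resize(a[280:350,270:350],(640,560),interpolation=3))
```

```text
[[-1.9000e-01  1.2000e-03  1.4820e-01  5.0580e+00]
 [-1.8990e-01  1.2000e-03  1.4820e-01  6.1534e+00]
 [-1.8990e-01  1.2000e-03  1.4820e-01  5.6587e+00]
 [-1.8990e-01  1.2000e-03  1.4820e-01  6.4130e+00]] 0.04974052581093311
w5 handle [ 98  99 100  99  99  99  99  99 100 103 108 113 119 122 127 128 133 136
 136 135 137 136 133 125 115 111 109 110 111 111 111 112 112 114 108  77
  41  47  53  56]
clip [138 122 109 110 111 111 106  66  32  35  37  39  42  39  41  42  43  43
  40  42  41  41  42  44  48  46  46  48  47  48]
exp rear edge [[330.31776644 311.60644069]]
scene pred corners: front-bottom -y, rear-bottom -y, tip [[292.3 318.8]
 [298.1 316.5]
 [295.6 313.4]
 [295.2 317.6]]
```

View pics/v5.png

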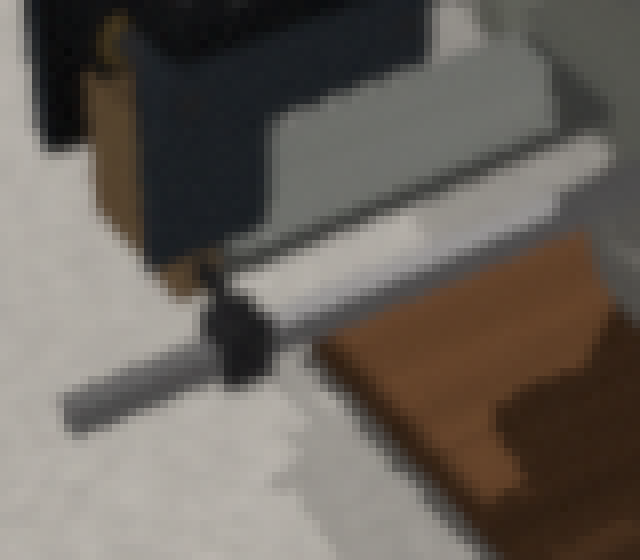

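The scene crop shows the handle's underside front corner at about (292.5,317) and the pointer tip at about (295.6,313). Both match the positions predicted for "level" to within about 2 px. The handle is still held, so I'm handing the job in.

```bash
python3 -c "
from rig import *
print(finish_job())"
```

```text
the job is handed in; nothing more can be done
None
```

The job is handed in: the large lid sits level on the hopper and is let go, and the handle is held about 44 mm out, level with the pointer to within about 1 mm by my measurements; the pointer and the other things on the counter were not touched.

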